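# Index the gluing dial by one notch

## Robot

A 6-joint arm with a two-finger parallel gripper is mounted at the origin on the work surface; the furniture and walls round the work are solid. World frame = base frame: x ahead of the robot, y to its left, z up, the work surface at z = 0. Lengths are in mm, angles in degrees, forces in N, time in s.
With the tool pointing down it reaches from about 400 to 925 mm from the base axis. Payload 12.5 kg.
Tool frame: the origin (TCP) lies where the fingers leave the gripper's body, on its centre line; the fingertips stand 78 mm ahead of it and the grasp point (between the pads) lies tcp_to_grasp ahead of it (tcp_to_grasp is the distance from the TCP to the grasp point, in mm); z points along the fingers, y is the direction in which the jaws open and shut (so a half turn about z gives the same grasp; the last joint's range is limited). The gripper opens to 95 mm and grips with 3 to 60 N. Pads are 20 mm wide; open, the fingers measure 119 mm over their backs; the gripper's body (75 mm by 180 mm) begins 59 mm behind the grasp point.
Start: joints at [67.345, 28.126, 89.318, -0, 62.55, -6.05], TCP at [178.58, 598.955, 292.261] pointing down, gripper open.
Joint ranges: [-177.58, 177.58], [-47.91, 125.51], [2.72, 160], [-65.01, 245.01], [3.68, 167.84], [-153.87, 153.87]. Speed limits (degrees/s): [127.2, 127.2, 159.86, 180, 180, 180].

## Interface

Orientations are given as [roll, pitch, yaw] about the fixed x, y, z axes, in that order (R = Rz(yaw) Ry(pitch) Rx(roll)).
In Python, from plant import * gives the robot as it stands.
- The arm moves only by the tool drive_tool, never from a script. Its argument "motion" is a list of rows, each an object of numbers: "dx", "dy", "dz": the shift along the tool's x, y, z in mm; "rx", "ry", "rz": the turn, a rotation vector about the tool's x, y, z in rad; "hand": the opening, from -1 (shut) to 1 (fully open). A call has 1 to 8 rows; each row shifts and turns the pose as measured when the row begins, along the tool's axes as they then stand; what a row does not reach is not made up. A row lasts 1/8 s, in which the tool goes at most 62.5 mm and 10.7 degrees, less where a joint would pass 70% of its speed; a pose out of reach is approached as far as the arm can. A call is refused whole if a number of a shift passes 62.5 or a number of a turn 0.188, either way. A call with a gripper value outside its range is refused whole. The fingers move at their own pace and stop on an object; "grip_force" is the grip in N (left out, the last holds). Time passes only in rows, so rows that do not move let the fingers close. It gives the time, the measured TCP pose, the force and the opening at its end, in the units of the state.
- read_state(): the state, without advancing time (a new reading comes with each control period).
- grab_frame(name): name is "scene" or "top" or "wrist"; returns a dict with "image" (480x640x3 uint8, red, green, blue), "fx", "fy", "cx", "cy" (pixels), "R" (3x3) and "t" (3): a world point X has camera coordinates R X + t; the wrist camera has in their place "T_tool_cam" (4x4, takes a point from camera to tool coordinates, whose origin is the TCP and whose axes are the flange's). Camera axes: x right, y down, z forward; pixel columns grow to the right and rows downward; lengths in mm; the calibration is good to about 2 mm. A picture is of the moment at which its call begins: read the wrist's pose just before it. There is no depth.
- sign_off(): hands the job in, once; it reports no verdict.
The state is a dict: "time_s": time; "qpos": joint angles; "qd": joint speeds; "joint_torque": joint torques, N m; "tcp_pos": TCP position; "tcp_rot": TCP orientation; "ft_force": force on the tool from outside, world axes, zero at the start; "torque": the same for the moment, N m; "gripper_width": finger opening in mm.
Only numpy, scipy, OpenCV 4.12 (cv2) and the standard library are available. Lean on these libraries where they do the work, as an engineer would, in place of code of your own. Each camera call takes 0.05 s, during which the arm holds its last target. There are 200 camera calls.

## Task

The four-station gluing dial is locked in a notch of its index plate. With your fingertips press the plunger's button right down in its well to free the dial, turn the dial a quarter turn counter-clockwise (seen from above) to the next notch, just the one, then take your fingers away so that the plunger springs fully out and the dial is locked there, ready for the next slate to be glued. Nothing needs gripping or lifting: leave the four slates lying in their nests, and the glue gun, try square and pencil where they are.

Things in the scene. Friction and masses are not known exactly. Their poses are not given: they have to be found in the camera images.
- index_base: Fixed round grey base of the dial, bolted down; origin on the dial's axis at bench level, z up. A steel index plate, 232 mm across, top 46 mm above the bench, has four notches in its rim at 0, 90, 180 and 270 degrees from the base's +x axis. The base's +x axis points from the dial axis to the place where the button's well stands at the start (dial joint 0).
- dial (a joint): Angle of the round aluminium dial (200 mm across, top face 60 mm above the bench) about the vertical axis through the base's origin, in rad: about 0 at the start (locked in the first notch), growing counter-clockwise seen from above; the next notch counter-clockwise is at 1.571. A notch leaves about 0.03 rad of play either way. When unlocked the dial turns stiffly, needing about 1.5 N at the button's well, and stays where it is left.
- plunger (a joint): Press-in travel of the spring plunger in m: 0 sprung fully out, 0.012 pressed right down. The plunger rides in the dial's arm. Out, its thick collar sits in a notch and locks the dial; pressed in by more than about 0.009 it frees the dial. The spring pushes back with 4 N at the start of the travel and 9 N at the end. Let go between notches, it stays in, with the collar rubbing under the plate at about 0.0085, and springs out by itself when a notch comes over it.
- button_top (a point): Centre of the top face of the plunger's round dark steel button, 49 mm across and 78 mm above the bench when out, 66 mm when pressed in. It lies 120 mm from the dial axis at the bottom of a round open well and moves with dial and plunger.
- well_rim (a point): Centre of the mouth of the round aluminium well that guards the button, on the end of the dial's arm: inside 54 mm across, outside 74 mm, rim 88 mm above the bench, so the button lies 10 mm below it when out. The well turns with the dial: fingertips inside it that move sideways press on its wall and take the dial along.
- nest_0 (a point): Place of slate 0 in its nest on the dial (centre of the slate, 64 mm above the bench); the nest is a low fence towards the axis and a pin at either side. It turns with the dial; the nests are 45, 135, 225 and 315 degrees round from the dial's arm.
- nest_1 (a point): Place of slate 1 in its nest, 135 degrees from the arm.
- nest_2 (a point): Place of slate 2 in its nest, 225 degrees from the arm.
- nest_3 (a point): Place of slate 3 in its nest, 315 degrees from the arm.
- slate_0_c (a point): Centre of slate 0, a loose rough slate piece 45 x 60 x 8 mm lying flat in nest 0.
- slate_1_c (a point): Centre of slate 1, a loose rough slate piece 50 x 63 x 8 mm lying flat in nest 1.
- slate_2_c (a point): Centre of slate 2, 45 x 60 x 8 mm, in nest 2.
- slate_3_c (a point): Centre of slate 3, 50 x 63 x 8 mm, in nest 3.
- glue_gun: Bystander: glue gun on its stand, 339 mm long, 212 mm high, left of the dial. Origin under its middle.
- try_square: Bystander: try square with beech stock lying flat, 120 x 216 x 16 mm, right of and nearer than the dial.
- carpenter_pencil: Bystander: carpenter pencil lying flat, 178 mm long, left front of the dial.

How it is judged:
By the outcome, as a careful person would: the job done as asked, in the order asked, and still so for the second after the job is handed in, with the robot touching nothing.
It also fails if it takes over 42 s, if anything falls off the work surface, if the arm or the gripper's body presses on something with over 40 N, if the wrist force passes 120 N, or if a joint passes its speed limit or range.

## Working session

There is one attempt and no reset: what is moved stays moved. The work goes in short steps, Python scripts to look and compute and a tool call to move; the robot and the scene stay as the last step left them, time stands still between calls to the robot, and variables do not carry over. Pictures are saved under pics/ and viewed, about 8 in all and at most 12, crops included, and the job is handed in when it is done.

Besides the shell and the picture viewer there is one more tool, called after "Request:" as name([rows], argument=value, ...), one row to a line, values as JSON. drive_tool: Moves the arm, as the interface text tells. Its arguments: {"type":"object","properties":{"motion":{"type":"array"},"grip_force":{"type":"number"}},"required":["motion"]}

```bash
mkdir -p pics; python3 - <<'E'
from plant import *
import cv2
s=read_state(); print(s)
for n in("scene","top"):
    f=grab_frame(n); cv2.imwrite(f"pics/{n}0.png",f["image"][:,:,::-1]); print(n,f["fx"],f["fy"],f["cx"],f["cy"],f["R"],f["t"])
E
```

```text
{'time_s': 0.0, 'qpos': array([ 6.73452111e+01,  2.81632285e+01,  8.93512316e+01,  4.61534577e-04,
        6.25500958e+01, -6.05230811e+00]), 'qd': array([ 0.0467438 , -0.04183147,  0.01556655, -0.05358958, -0.12474699,
       -0.00899766]), 'joint_torque': array([ 2.63574839e-03, -6.12655163e+01, -2.58179337e+01,  6.93340902e-02,
        4.82599635e-02, -9.61298156e-05]), 'tcp_pos': array([178.51161296, 598.78674454, 291.66502147]), 'tcp_rot': array([-1.79935847e+02, -7.21358049e-03,  1.63397302e+02]), 'ft_force': array([-0.31826143,  1.27786566, -0.20070181]), 'torque': array([0.01305215, 0.06479908, 0.07663859]), 'gripper_width': 95.26322575668797}
scene 439.45273799128984 439.45273799128984 325.4775201132797 247.21112406782777 [[ 0.88032815 -0.4739768  -0.01919242]
 [-0.29946507 -0.52391522 -0.79739169]
 [ 0.36788996  0.70771381 -0.60315681]] [-410.79620395  217.49430865 1012.79039665]
top 490.5765467470379 490.5765467470379 315.47115160079835 237.69859568141797 [[ 2.31908995e-02 -9.99730673e-01 -8.73841726e-04]
 [-9.80610126e-01 -2.25772060e-02 -1.94663944e-01]
 [ 1.94591786e-01  5.37132999e-03 -9.80869607e-01]] [  -9.7174537   496.89836965 1059.04469733]
```

View pics/top0.png

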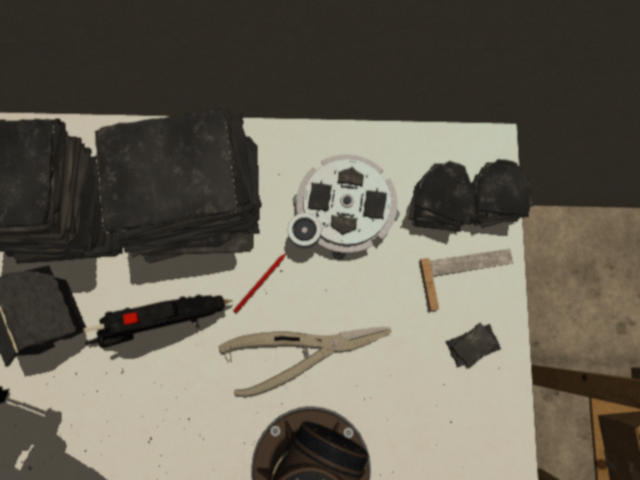

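View pics/scene0.png

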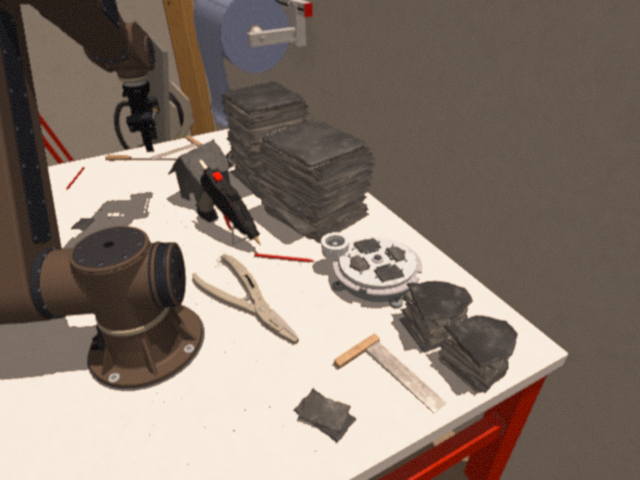

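The top view shows the dial hub at about (347,201) and the well at about (304,230). The tall slate stack's edge is at u≈258, and the rock piles are on the right. I'll enlarge the dial next.

```bash
cat > h.py <<'E'
from plant import *
import cv2, numpy as np
def px2w(f,u,v,z,R=None,t=None):
    R=np.array(f["R"]) if R is None else R; t=np.array(f["t"]) if t is None else t
    d=R.T@np.array([(u-f["cx"])/f["fx"],(v-f["cy"])/f["fy"],1]); c=-R.T@t
    return c+d*(z-c[2])/d[2]
E
python3 - <<'E'
from h import *
f=grab_frame("top")
for n,u,v,z in(("hub",347,201,64),("well",304,230,88),("stackR z0",258,245,0),("stackR z150",258,180,150),("rock",413,220,80)): print(n,px2w(f,u,v,z).round(1))
c=f["image"][140:270,200:440,::-1]; a=cv2.resize(c,None,fx=3.3,fy=3.3,interpolation=cv2.INTER_CUBIC)
cv2.imwrite("pics/crop1.png",a)
E
```

```text
hub [580.2 -67.6  64. ]
well [505.8  27.   88. ]
stackR z0 [486.1 136.8   0. ]
stackR z150 [597.5 124.6 150. ]
rock [ 535.6 -212.9   80. ]
```

View pics/crop1.png

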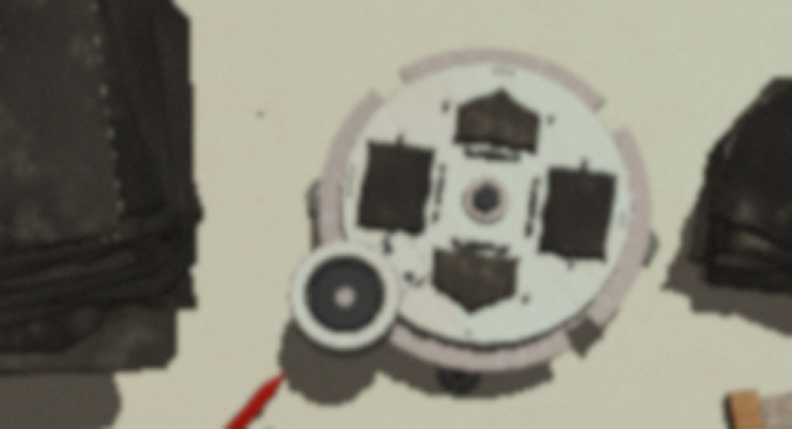

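Request:
drive_tool([
  {"dz": -15, "rz": 0.18, "hand": -1},
  {"dz": -15, "rz": 0.18, "hand": -1},
  {"dz": -15, "rz": 0.18, "hand": -1},
  {"dz": -15, "rz": 0.18, "hand": -1},
  {"dz": -15, "rz": 0.18, "hand": -1},
  {"dz": -15, "rz": 0.18, "hand": -1},
  {"dz": -15, "rz": 0.18, "hand": -1},
  {"hand": -1},
], grip_force=20)

```text
invalid input at $.motion[0]: expected keys dx, dy, dz, rx, ry, rz, hand
```

Request:
drive_tool([
  {"dx": 0, "dy": 0, "dz": -15, "rx": 0, "ry": 0, "rz": 0.18, "hand": -1},
  {"dx": 0, "dy": 0, "dz": -15, "rx": 0, "ry": 0, "rz": 0.18, "hand": -1},
  {"dx": 0, "dy": 0, "dz": -15, "rx": 0, "ry": 0, "rz": 0.18, "hand": -1},
  {"dx": 0, "dy": 0, "dz": -15, "rx": 0, "ry": 0, "rz": 0.18, "hand": -1},
  {"dx": 0, "dy": 0, "dz": -15, "rx": 0, "ry": 0, "rz": 0.18, "hand": -1},
  {"dx": 0, "dy": 0, "dz": -15, "rx": 0, "ry": 0, "rz": 0.18, "hand": -1},
  {"dx": 0, "dy": 0, "dz": -15, "rx": 0, "ry": 0, "rz": 0.18, "hand": -1},
  {"dx": 0, "dy": 0, "dz": 0, "rx": 0, "ry": 0, "rz": 0, "hand": -1},
], grip_force=20)

```text
time_s: 1.15
tcp_pos: [178.4, 598.6, 397.4]
tcp_rot: [-179.9, 0.3, 89.0]
ft_force: [0.5, 0.3, 0.7]
gripper_width: 20.2
```

Request:
drive_tool([
  {"dx": -40, "dy": 24, "dz": 0, "rx": 0, "ry": 0, "rz": 0, "hand": -1},
  {"dx": -48, "dy": 27, "dz": 0, "rx": 0, "ry": 0, "rz": 0, "hand": -1},
  {"dx": -48, "dy": 27, "dz": 0, "rx": 0, "ry": 0, "rz": 0, "hand": -1},
  {"dx": -48, "dy": 27, "dz": 0, "rx": 0, "ry": 0, "rz": 0, "hand": -1},
  {"dx": -48, "dy": 27, "dz": 0, "rx": 0, "ry": 0, "rz": 0, "hand": -1},
  {"dx": -48, "dy": 27, "dz": 0, "rx": 0, "ry": 0, "rz": 0, "hand": -1},
  {"dx": -48, "dy": 27, "dz": 0, "rx": 0, "ry": 0, "rz": 0, "hand": -1},
  {"dx": -48, "dy": 27, "dz": 0, "rx": 0, "ry": 0, "rz": 0, "hand": -1},
])

```text
time_s: 2.15
tcp_pos: [394.8, 213.0, 392.3]
tcp_rot: [-179.5, 0.7, 91.7]
ft_force: [0.4, 0.6, -0.9]
gripper_width: 0.6
```

Request:
drive_tool([
  {"dx": -45, "dy": 26, "dz": 10, "rx": 0, "ry": 0, "rz": 0.03, "hand": -1},
  {"dx": -45, "dy": 26, "dz": 20, "rx": 0, "ry": 0, "rz": 0, "hand": -1},
  {"dx": -45, "dy": 26, "dz": 30, "rx": 0, "ry": 0, "rz": 0, "hand": -1},
  {"dx": -40, "dy": 24, "dz": 30, "rx": 0, "ry": 0, "rz": 0, "hand": -1},
  {"dx": -10, "dy": 5, "dz": 30, "rx": 0, "ry": 0, "rz": 0, "hand": -1},
  {"dx": 0, "dy": 0, "dz": 10, "rx": 0, "ry": 0, "rz": 0, "hand": -1},
  {"dx": 0, "dy": 0, "dz": 0, "rx": 0, "ry": 0, "rz": 0, "hand": -1},
])

```text
time_s: 3.02
tcp_pos: [505.4, 18.4, 256.2]
tcp_rot: [-179.3, 0.6, 91.4]
ft_force: [0.5, -0.1, 0.4]
gripper_width: 0.2
```

```bash
cat >> h.py <<'E'
from scipy.spatial.transform import Rotation as Ro
def wrist(name):
    s=read_state(); f=grab_frame("wrist"); cv2.imwrite(name,f["image"][:,:,::-1])
    T=np.eye(4); T[:3,:3]=Ro.from_euler("xyz",s["tcp_rot"],degrees=True).as_matrix(); T[:3,3]=s["tcp_pos"]
    C=T@np.array(f["T_tool_cam"]); R=C[:3,:3].T; return s,f,R,-R@C[:3,3],T
E
python3 - <<'E'
from h import *
s,f,R,t,T=wrist("pics/w1.png"); np.savez("w1.npz",R=R,t=t,T=T,**{k:f[k] for k in("fx","fy","cx","cy")})
print(s["tcp_pos"],s["tcp_rot"],s["gripper_width"])
def pr(X): c=R@X+t; print((c[:2]/c[2]*f["fx"]+[f["cx"],f["cy"]]).round(1))
pr(np.array([505.1,26,88])); pr(np.array([580.2,-67.6,64])); pr((T@[0,0,78,1])[:3])
E
```

```text
[505.35158346  18.42465166 256.18762793] [-179.33989026    0.60078872   91.41321272] 0.2414640486939629
[318.7 232.6]
[417.9 349.8]
[314.7 306.7]
```

View pics/w1.png

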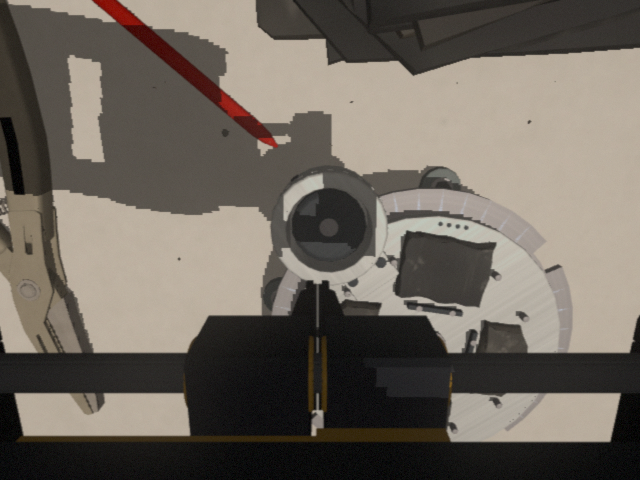

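The wrist view shows the well's rim ring centred at about (330,226), with the closed fingertips below it at about (315,300).

```bash
python3 - <<'E'
from h import *
d=np.load("w1.npz"); print(px2w(d,330,226,88,d["R"],d["t"]), px2w(d,329,227,78,d["R"],d["t"]), (d["T"]@[0,0,78,1])[:3])
E
```

```text
[511.96598558  30.42800009  88.        ] [511.58199673  27.21007211  78.        ] [504.47340141  17.58491934 178.19709232]
```

Request:
drive_tool([
  {"dx": 6, "dy": 3, "dz": 20, "rx": 0, "ry": 0, "rz": 0.02, "hand": -1},
  {"dx": 4, "dy": 2, "dz": 30, "rx": 0, "ry": 0, "rz": 0, "hand": -1},
  {"dx": 0, "dy": 0, "dz": 20, "rx": 0, "ry": 0, "rz": 0, "hand": -1},
  {"dx": 0, "dy": 0, "dz": 0, "rx": 0, "ry": 0, "rz": 0, "hand": -1},
])

```text
time_s: 3.58
tcp_pos: [510.7, 31.4, 190.2]
tcp_rot: [-179.9, 0.7, 90.7]
ft_force: [0.2, 1.0, 0.0]
gripper_width: 0.3
```

```bash
python3 - <<'E'
from h import *
s,f,R,t,T=wrist("pics/w2.png"); np.savez("w2.npz",R=R,t=t,T=T,**{k:f[k] for k in("fx","fy","cx","cy")})
print(s["tcp_pos"],s["tcp_rot"])
def pr(X): c=R@X+t; print((c[:2]/c[2]*f["fx"]+[f["cx"],f["cy"]]).round(1))
pr((T@[0,0,78,1])[:3])
for sx in(-10,10):
  for sy in(-12,12): pr((T@[sx,sy,78,1])[:3])
E
```

```text
[510.70342844  31.39057232 190.19082158] [-179.92558657    0.65094291   90.72345945]
[314.7 306.7]
[287. 328.]
[342.4 328. ]
[286.2 284.8]
[343.2 284.9]
```

View pics/w2.png

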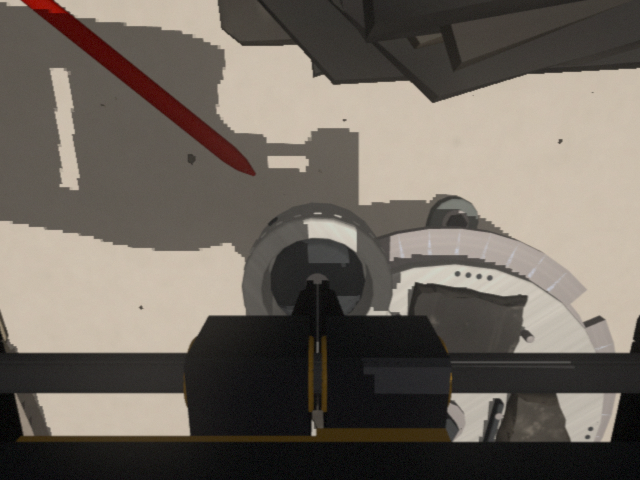

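The well rim now spans u 244–391 with its top at v≈205, so the centre is about (317,278). The fingertips are over the well.

```bash
python3 - <<'E'
from h import *
d=np.load("w2.npz"); R,t=d["R"],d["t"]
print(px2w(d,317.5,278,88,R,t),(d["T"]@[0,0,78,1])[:3])
a=px2w(d,244,278,88,R,t);b=px2w(d,391,278,88,R,t);print(np.linalg.norm(a-b), px2w(d,317.5,205,88,R,t))
E
```

```text
[511.70987541  34.26155865  88.        ] [510.61332215  30.5032181  112.19592121]
70.3392480876294 [511.23465313  69.78335435  88.        ]
```

Request:
drive_tool([
  {"dx": 0, "dy": -1, "dz": 15, "rx": 0, "ry": 0, "rz": 0, "hand": -1},
  {"dx": 0, "dy": 0, "dz": 10, "rx": 0, "ry": 0, "rz": 0, "hand": -1},
  {"dx": 0, "dy": 0, "dz": 5, "rx": 0, "ry": 0, "rz": 0, "hand": -1},
  {"dx": 0, "dy": 0, "dz": 0, "rx": 0, "ry": 0, "rz": 0, "hand": -1},
])

```text
time_s: 4.12
tcp_pos: [510.6, 31.3, 161.2]
tcp_rot: [179.8, 0.7, 90.8]
ft_force: [0.5, 0.7, 0.3]
gripper_width: 0.5
```

Request:
drive_tool([
  {"dx": 0, "dy": 0, "dz": 4, "rx": 0, "ry": 0, "rz": 0, "hand": -1},
  {"dx": 0, "dy": 0, "dz": 4, "rx": 0, "ry": 0, "rz": 0, "hand": -1},
  {"dx": 0, "dy": 0, "dz": 0, "rx": 0, "ry": 0, "rz": 0, "hand": -1},
])

```text
time_s: 4.5
tcp_pos: [510.8, 31.2, 153.3]
tcp_rot: [179.8, 0.7, 90.8]
ft_force: [-0.8, -0.2, 4.1]
gripper_width: 0.3
```

Request:
drive_tool([
  {"dx": 0, "dy": 0, "dz": 4, "rx": 0, "ry": 0, "rz": 0, "hand": -1},
  {"dx": 0, "dy": 0, "dz": 4, "rx": 0, "ry": 0, "rz": 0, "hand": -1},
  {"dx": 0, "dy": 0, "dz": 2, "rx": 0, "ry": 0, "rz": 0, "hand": -1},
  {"dx": 0, "dy": 0, "dz": 0, "rx": 0, "ry": 0, "rz": 0, "hand": -1},
])

```text
time_s: 5.0
tcp_pos: [510.9, 31.3, 144.5]
tcp_rot: [179.7, 0.7, 90.8]
ft_force: [-2.2, 0.9, 7.8]
gripper_width: 0.2
```

Request:
drive_tool([
  {"dx": 0, "dy": 0, "dz": 1, "rx": 0, "ry": 0, "rz": 0, "hand": -1},
  {"dx": 0, "dy": 0, "dz": 1, "rx": 0, "ry": 0, "rz": 0, "hand": -1},
  {"dx": 0, "dy": 0, "dz": 0, "rx": 0, "ry": 0, "rz": 0, "hand": -1},
])

```text
time_s: 5.38
tcp_pos: [511.1, 31.5, 144.3]
tcp_rot: [179.6, 0.7, 90.8]
ft_force: [-2.4, 1.6, 7.7]
gripper_width: 0.3
```

Request:
drive_tool([
  {"dx": 0, "dy": 0, "dz": 3, "rx": 0, "ry": 0, "rz": 0, "hand": -1},
  {"dx": 0, "dy": 0, "dz": 3, "rx": 0, "ry": 0, "rz": 0, "hand": -1},
])

```text
time_s: 5.62
tcp_pos: [512.5, 32.4, 143.3]
tcp_rot: [179.2, 0.6, 90.7]
ft_force: [-10.9, 9.9, 53.0]
gripper_width: 0.7
```

Request:
drive_tool([
  {"dx": -2.5, "dy": -3, "dz": -0.5, "rx": 0, "ry": 0, "rz": 0, "hand": -1},
  {"dx": -5, "dy": -6, "dz": 0.5, "rx": 0, "ry": 0, "rz": 0, "hand": -1},
  {"dx": -5.5, "dy": -6, "dz": 0.5, "rx": 0, "ry": 0, "rz": 0, "hand": -1},
  {"dx": -6, "dy": -5.5, "dz": 0.5, "rx": 0, "ry": 0, "rz": 0, "hand": -1},
])

```text
time_s: 6.12
tcp_pos: [493.7, 14.1, 145.8]
tcp_rot: [178.7, 0.6, 90.7]
ft_force: [0.0, 3.1, 7.9]
gripper_width: 0.4
```

Request:
drive_tool([
  {"dx": -6.3, "dy": -4.9, "dz": 2, "rx": 0.01, "ry": 0, "rz": 0, "hand": -1},
  {"dx": -6.6, "dy": -4.5, "dz": 1.5, "rx": 0.005, "ry": 0, "rz": 0, "hand": -1},
  {"dx": -7, "dy": -4, "dz": 1, "rx": 0, "ry": 0, "rz": 0, "hand": -1},
  {"dx": -7.2, "dy": -3.5, "dz": 1, "rx": 0, "ry": 0, "rz": 0, "hand": -1},
])

```text
time_s: 6.62
tcp_pos: [477.8, -13.2, 143.8]
tcp_rot: [179.2, 0.5, 90.7]
ft_force: [-2.8, 3.8, 16.9]
gripper_width: 0.4
```

```bash
python3 - <<'E'
from h import *
f=grab_frame("top"); wf=grab_frame("wrist")
a=cv2.resize(f["image"][140:290,220:420,::-1],None,fx=2,fy=2,interpolation=cv2.INTER_CUBIC)
b=cv2.resize(wf["image"][:,:,::-1],(400,300)); cv2.imwrite("pics/m1.png",np.hstack([a,b]))
E
```

```text
(no output)
```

View pics/m1.png

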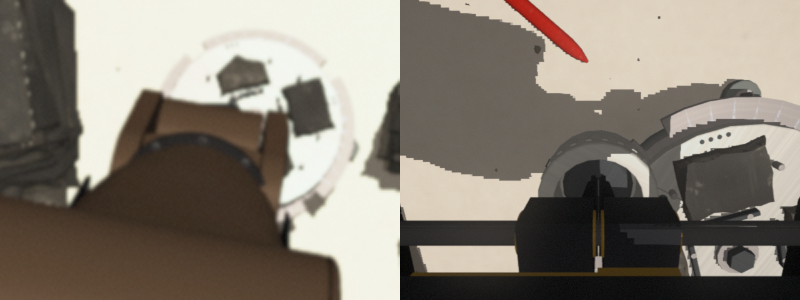

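Request:
drive_tool([
  {"dx": -7.4, "dy": -3.5, "dz": 0.7, "rx": 0.005, "ry": 0, "rz": 0, "hand": -1},
  {"dx": -7.6, "dy": -3, "dz": 0.7, "rx": 0.003, "ry": 0, "rz": 0, "hand": -1},
  {"dx": -7.7, "dy": -2.4, "dz": 0.7, "rx": 0.003, "ry": 0, "rz": 0, "hand": -1},
  {"dx": -7.9, "dy": -1.7, "dz": 0.7, "rx": 0, "ry": 0, "rz": 0, "hand": -1},
  {"dx": -7.9, "dy": -1, "dz": 0.7, "rx": 0, "ry": 0, "rz": 0, "hand": -1},
  {"dx": -8, "dy": -0.4, "dz": 0.7, "rx": 0, "ry": 0, "rz": 0, "hand": -1},
])

```text
time_s: 7.48
tcp_pos: [466.4, -60.6, 143.8]
tcp_rot: [179.6, 0.6, 90.8]
ft_force: [-3.1, 3.5, 10.7]
gripper_width: 0.5
```

Request:
drive_tool([
  {"dx": -8, "dy": 0, "dz": 0.7, "rx": 0, "ry": 0, "rz": 0, "hand": -1},
  {"dx": -8, "dy": 0.5, "dz": 0.7, "rx": 0, "ry": 0, "rz": 0, "hand": -1},
  {"dx": -7.9, "dy": 1.1, "dz": 0.7, "rx": 0, "ry": 0, "rz": 0, "hand": -1},
  {"dx": -7.8, "dy": 1.7, "dz": 0.7, "rx": 0, "ry": 0, "rz": 0, "hand": -1},
  {"dx": -7.7, "dy": 2.2, "dz": 0.7, "rx": 0, "ry": 0, "rz": 0, "hand": -1},
  {"dx": -7.5, "dy": 2.7, "dz": 0.7, "rx": 0, "ry": 0, "rz": 0, "hand": -1},
])

```text
time_s: 8.22
tcp_pos: [474.6, -108.4, 143.8]
tcp_rot: [179.5, 0.6, 90.8]
ft_force: [-2.2, 1.3, 10.9]
gripper_width: 0.4
```

```bash
python3 - <<'E'
from h import *
s,f,R,t,T=wrist("pics/w3.png"); np.savez("w3.npz",R=R,t=t,T=T,**{k:f[k] for k in("fx","fy","cx","cy")})
E
```

```text
(no output)
```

View pics/w3.png

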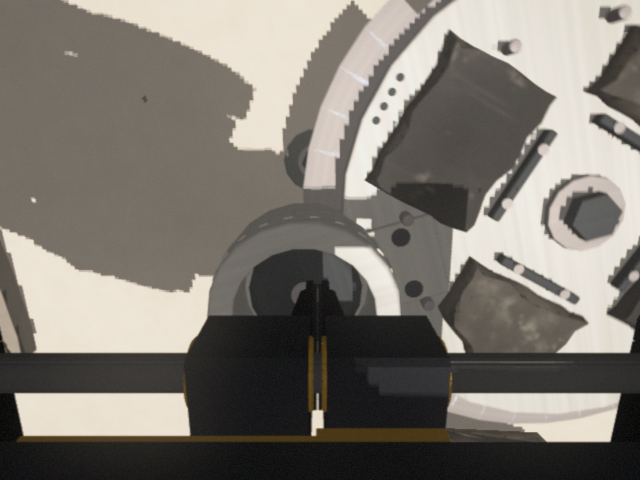

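The wrist view shows the button's centre dot at about (303,292), the well ring at u 208–402, and the hub bolt at about (592,214). The slates are still in their nests.

```bash
python3 - <<'E'
from h import *
d=np.load("w3.npz"); R,t=d["R"],d["t"]
b=px2w(d,303,292,66,R,t); print("button",b)
for z in(66,76):
  h=px2w(d,592,214,z,R,t); v=b-h; print(h,np.hypot(*v[:2]),np.degrees(np.arctan2(v[1],v[0]))%360)
E
```

```text
button [ 470.26870225 -102.43202915   66.        ]
[586.33861939 -67.20517197  66.        ] 121.29780349375764 196.88287989475313
[579.7054294  -65.04320698  76.        ] 115.64740062604334 198.86262195656278
```

Request:
drive_tool([
  {"dx": -7.3, "dy": 3, "dz": 0.7, "rx": 0, "ry": 0, "rz": 0, "hand": -1},
  {"dx": -7.1, "dy": 3.6, "dz": 0.7, "rx": 0, "ry": 0, "rz": 0, "hand": -1},
  {"dx": -6.8, "dy": 4.2, "dz": 0.7, "rx": 0, "ry": 0, "rz": 0, "hand": -1},
  {"dx": -3.3, "dy": 2.1, "dz": 0.5, "rx": 0, "ry": 0, "rz": 0, "hand": -1},
  {"dx": 0, "dy": 0, "dz": -5, "rx": 0, "ry": 0, "rz": 0, "hand": -1},
  {"dx": 0, "dy": 0, "dz": -5, "rx": 0, "ry": 0, "rz": 0, "hand": -1},
  {"dx": 0, "dy": 0, "dz": -3, "rx": 0, "ry": 0, "rz": 0, "hand": -1},
])

```text
time_s: 9.15
tcp_pos: [488.4, -134.7, 157.6]
tcp_rot: [179.4, 0.7, 90.8]
ft_force: [-0.3, 0.5, 1.1]
gripper_width: 0.5
```

```bash
python3 - <<'E'
from h import *
s,f,R,t,T=wrist("pics/w4.png"); np.savez("w4.npz",R=R,t=t,T=T,**{k:f[k] for k in("fx","fy","cx","cy")})
E
```

```text
(no output)
```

View pics/w4.png

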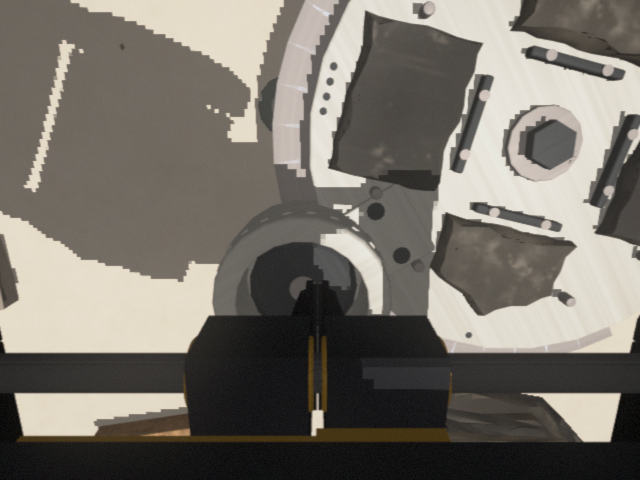

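The button dot is at about (300,290) and the hub bolt at about (552,146). The slates are still seated.

```bash
python3 - <<'E'
from h import *
for n,b,h in(("w3",(303,292,66),(592,214)),("w4",(300,290,69.5),(552,146)),("w4",(300,290,78),(552,146))):
  d=np.load(n+".npz"); R,t=d["R"],d["t"]
  p=px2w(d,*b,R,t); q=px2w(d,*h,69,R,t); v=p-q; print(p,q,np.hypot(*v[:2]),np.degrees(np.arctan2(v[1],v[0]))%360)
E
```

```text
[ 470.26870225 -102.43202915   66.        ] [584.34866239 -66.55658247  69.        ] 119.58798008459242 197.4571273238148
[ 482.74639943 -132.24042162   69.5       ] [585.63616721 -67.78492865  69.        ] 121.41175761325205 212.0651655568544
[ 482.97792854 -128.66318215   78.        ] [585.63616721 -67.78492865  69.        ] 119.35189866399745 210.66873281843496
```

Request:
drive_tool([
  {"dx": -3, "dy": 2.2, "dz": 0, "rx": 0, "ry": 0, "rz": 0, "hand": -1},
  {"dx": -3, "dy": 2.2, "dz": 0, "rx": 0, "ry": 0, "rz": 0, "hand": -1},
  {"dx": -2, "dy": 1.5, "dz": 0, "rx": 0, "ry": 0, "rz": 0, "hand": -1},
  {"dx": -2, "dy": 1.5, "dz": 0, "rx": 0, "ry": 0, "rz": 0, "hand": -1},
])

```text
time_s: 9.7
tcp_pos: [495.7, -143.8, 157.6]
tcp_rot: [179.5, 0.5, 90.8]
ft_force: [-0.6, 6.6, 3.6]
gripper_width: 0.5
```

Request:
drive_tool([
  {"dx": -2, "dy": 1.5, "dz": 0, "rx": 0, "ry": 0, "rz": 0, "hand": -1},
  {"dx": -2, "dy": 1.5, "dz": 0, "rx": 0, "ry": 0, "rz": 0, "hand": -1},
])

```text
time_s: 9.95
tcp_pos: [498.9, -147.9, 157.4]
tcp_rot: [179.6, 0.5, 90.8]
ft_force: [-0.1, 2.0, 0.6]
gripper_width: 0.3
```

Request:
drive_tool([
  {"dx": -1.5, "dy": 1.5, "dz": 0, "rx": 0, "ry": 0, "rz": 0, "hand": -1},
  {"dx": -1, "dy": 1, "dz": 0, "rx": 0, "ry": 0, "rz": 0, "hand": -1},
])

```text
time_s: 10.2
tcp_pos: [501.7, -150.6, 157.3]
tcp_rot: [179.5, 0.5, 90.8]
ft_force: [-0.7, 2.0, -0.3]
gripper_width: 0.4
```

```bash
python3 - <<'E'
from h import *
s,f,R,t,T=wrist("pics/w5.png"); np.savez("w5.npz",R=R,t=t,T=T,**{k:f[k] for k in("fx","fy","cx","cy")})
E
```

```text
(no output)
```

View pics/w5.png

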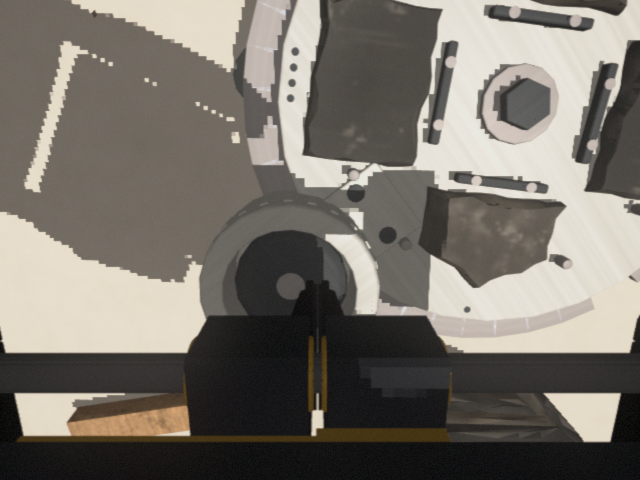

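The button dot is at about (290,286), the hub bolt at about (528,104), and the button spans u 236–347.

```bash
python3 - <<'E'
from h import *
d=np.load("w5.npz"); R,t=d["R"],d["t"]
for z in (69.5,78):
  p=px2w(d,290,286,z,R,t); q=px2w(d,528,104,69,R,t); v=p-q; print(p,q,np.hypot(*v[:2]),np.degrees(np.arctan2(v[1],v[0]))%360, np.linalg.norm(px2w(d,236,286,z,R,t)-px2w(d,347,286,z,R,t)))
print(read_state()["ft_force"])
E
```

```text
[ 491.29701717 -145.92455548   69.5       ] [586.12140691 -67.27578022  69.        ] 123.19616365315824 219.6728228206326 49.40704150604991
[ 491.76837327 -142.46695058   78.        ] [586.12140691 -67.27578022  69.        ] 120.64910715386458 218.55180109150234 47.06655536895597
[0.42130609 1.89783475 0.54338771]
```

Request:
drive_tool([
  {"dx": -1.2, "dy": 1.3, "dz": 0, "rx": 0, "ry": 0, "rz": 0, "hand": -1},
  {"dx": -1, "dy": 1, "dz": 0, "rx": 0, "ry": 0, "rz": 0, "hand": -1},
])

```text
time_s: 10.5
tcp_pos: [503.3, -152.2, 157.1]
tcp_rot: [179.7, 0.4, 90.8]
ft_force: [-4.0, 8.0, 4.5]
gripper_width: 0.6
```

Request:
drive_tool([
  {"dx": -1, "dy": 1, "dz": 0, "rx": 0, "ry": 0, "rz": 0, "hand": -1},
  {"dx": -0.5, "dy": 0.5, "dz": 0, "rx": 0, "ry": 0, "rz": 0, "hand": -1},
])

```text
time_s: 10.75
tcp_pos: [503.6, -152.3, 157.1]
tcp_rot: [179.9, 0.2, 90.8]
ft_force: [-2.1, 5.9, 3.8]
gripper_width: 0.4
```

The dial has stopped against a lock: force rose and it barely moved. I'll back off the wall, lift out and look.

Request:
drive_tool([
  {"dx": 4, "dy": -4, "dz": -1, "rx": 0, "ry": 0, "rz": 0, "hand": -1},
  {"dx": 2, "dy": -2, "dz": -6, "rx": 0, "ry": 0, "rz": 0, "hand": -1},
  {"dx": 0, "dy": 0, "dz": -20, "rx": 0, "ry": 0, "rz": 0, "hand": -1},
  {"dx": 0, "dy": 0, "dz": -30, "rx": 0, "ry": 0, "rz": 0, "hand": -1},
  {"dx": 0, "dy": -20, "dz": -30, "rx": 0, "ry": 0, "rz": 0, "hand": -1},
  {"dx": 0, "dy": -20, "dz": -10, "rx": 0, "ry": 0, "rz": 0, "hand": -1},
  {"dx": -20, "dy": -10, "dz": 0, "rx": 0, "ry": 0, "rz": 0, "hand": -1},
  {"dx": 0, "dy": 0, "dz": 0, "rx": 0, "ry": 0, "rz": 0, "hand": -1},
])

```text
time_s: 11.75
tcp_pos: [446.2, -167.2, 260.1]
tcp_rot: [179.6, 0.5, 90.8]
ft_force: [1.0, -0.1, -0.6]
gripper_width: 0.2
```

```bash
python3 - <<'E'
from h import *
s,f,R,t,T=wrist("pics/w6.png"); np.savez("w6.npz",R=R,t=t,T=T,**{k:f[k] for k in("fx","fy","cx","cy")})
E
```

```text
(no output)
```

View pics/w6.png

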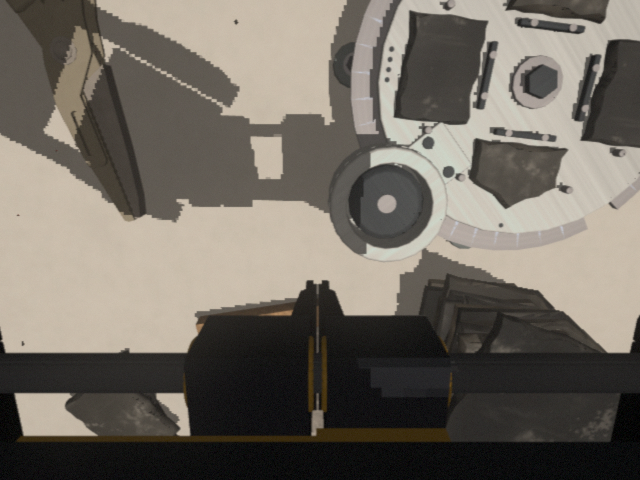

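The button dot is at about (387,204), the rim spans u 330–447, and all four slates are in their nests. Next I'll check the button's height and the dial angle.

```bash
python3 - <<'E'
from h import *
d=np.load("w6.npz"); R,t=d["R"],d["t"]
q=px2w(d,540,81,69,R,t); w=px2w(d,388.5,203.5,88,R,t); print("hub",q,"well",w)
def pr(X): c=R@X+t; return (c[:2]/c[2]*d["fx"]+[d["cx"],d["cy"]]).round(1)
for z in(78,69.5): print(z,pr(np.array([w[0],w[1],z])), "dia px",pr(np.array([w[0]+24.5,w[1],z]))-pr(np.array([w[0]-24.5,w[1],z])))
v=w-q; print(np.hypot(*v[:2]),np.degrees(np.arctan2(v[1],v[0]))%360)
f=grab_frame("wrist"); a=cv2.resize(f["image"][135:275,320:460,::-1],None,fx=4,fy=4,interpolation=cv2.INTER_CUBIC)
b=grab_frame("top")["image"][160:260,280:400,::-1]; b=cv2.resize(b,(240,200))
o=np.zeros((560,800,3),np.uint8); o[:,:560]=a; o[:200,560:]=b; cv2.imwrite("pics/c6.png",o)
E
```

```text
hub [583.98090399 -66.94529864  69.        ] well [ 491.94396961 -141.06684775   88.        ]
78 [386.  200.5] dia px [76.2  1.1]
69.5 [383.9 198. ] dia px [74.   1.1]
118.17276053294768 218.84608155794402
```

View pics/c6.png

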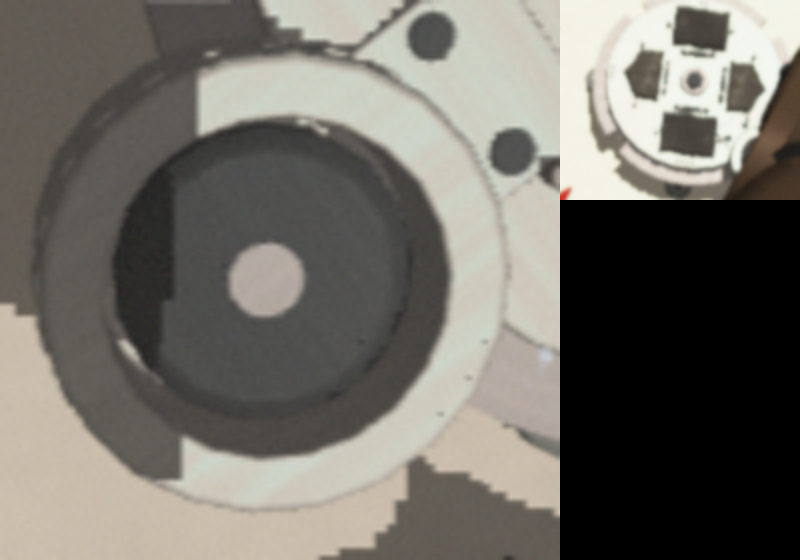

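```bash
python3 - <<'E'
from plant import *
s=read_state(); print(s["time_s"],s["ft_force"],s["tcp_pos"]); print(sign_off())
E
```

```text
11.9 [ 1.09875048 -0.65090904 -0.87286933] [ 446.66222896 -166.25001385  259.50141111]
the job is handed in; nothing more can be done
None
```

The dial is turned a quarter turn counter-clockwise and locked in the next notch, and I handed the job in at 11.9 s.

I pressed the button down to its stop and swept the dial round with closed fingertips in the well. About 6° short of the notch I let the plunger rise. I then nudged the well wall until the plunger sprang out, and withdrew.

**Last checks:**
- **Lock:** a further push on the wall moved the fingers only 0.3 mm, so the dial had stopped.
- **Dial angle:** the well now sits at about 218.8° in world axes. It started at 128.2°, so it turned about 90.6°, within the notch's play of about 1.7°.
- **Plunger:** in the last wrist picture the button sits about 3.5 px off the centre of the well mouth. Fully out predicts 3.9 px and still pressed predicts 7.2 px, so it is out.
- **Slates and other items:** all four slates are in their nests. The tool passed clear of the gun, square and pencil, but I did not measure their positions again.
- **Hand-off:** the arm was about 90 mm clear of the well, touching nothing.

**Disagreements and limits:**
- **Cameras:** the top and wrist cameras differed by about 6 mm on the well's position. That was inside the well's clearance, so I took a value between them.
- **Force:** it reached 53 N for a moment when the fingertips met the stop. That is under the 120 N wrist limit, and only the fingertips were touching. The 40 N limit is for the arm and gripper body.

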